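# Make up two roller repair kits at the press workshop bench

### The job

Make up the two roller repair kits from the parts on the green mat: the drive-end kit in the blue tray is the pillow block bearing, the small sprocket and the grease tin; the idle-end kit in the yellow tray is the two-bolt flange bearing and the shaft collar. Each bearing goes in the long compartment of its tray, every other part has a small compartment to itself (either one), all standing flat on the tray floor the same way up as on the mat; set them down, do not drop them. Leave the large sprocket and the spacer tube where they are on the mat.

Things in the scene. Friction and masses are not known exactly. Their poses are not given: they have to be found in the camera images.
- pillow_block: Grey pillow block bearing: foot 100 (x) by 25 (y) by 11 mm, on it a round housing, 54 mm across, 24 mm thick in y, top 55 mm high; its steel inner ring (radius 15 mm, centre 28 mm up, bore along y) is 28 mm across in y. About 0.28 kg. Grip it across y. Origin at the centre of the underside of the foot. Starts on the green stock mat (3 mm thick), z up.
- flange_bearing: Grey two-bolt flange bearing lying on its back: rhombic flange 90 (x) by 54 (y) mm, 11 mm thick, bolt holes at x = +-35 mm; on it a round boss of 45 mm diameter from 11 to 28 mm up, steel inner ring to 31 mm. About 0.25 kg. Grip the boss. Origin at the centre of its underside. Starts on the green stock mat (3 mm thick), z up.
- small_sprocket: Steel chain sprocket with 12 teeth, lying teeth down: toothed disc 54 mm across and 7 mm thick, on it a hub of 36 mm diameter up to 30 mm high, 20 mm bore. About 0.24 kg. Grip the hub. Origin at the centre of its underside. Starts on the green stock mat (3 mm thick), z up.
- collar: Wide black clamp collar for a 20 mm shaft, a ring standing on its end: 40 mm diameter, 28 mm high, with a bright slit and screws. About 0.16 kg. Origin at the centre of its underside. Starts on the green stock mat (3 mm thick), z up.
- grease_tin: Red tin of chain grease with a brass-coloured lid: upright, 50 mm diameter, 45 mm high. About 0.12 kg. Origin at the centre of its underside. Starts on the green stock mat (3 mm thick), z up.
- tray_blue: Blue metal kit tray, fixed, for the drive-end kit; 158 (x) by 151 (y) mm, origin at centre of underside, z up. Floor 3 mm, rim and dividers 12 mm above the bench. Long compartment on the +y half: 150 by 70 mm, centre (0, +36.5) mm. Two small ones on the -y half: 73 by 70 mm, centres (+38.5, -36.5) and (-38.5, -36.5). Left or right of the mat, turned up to 20 degrees either way.
- tray_yellow: Yellow metal kit tray, fixed, for the idle-end kit; 158 (x) by 151 (y) mm, origin at centre of underside, z up. Floor 3 mm, rim and dividers 12 mm above the bench. Long compartment on the +y half: 150 by 70 mm, centre (0, +36.5) mm. Two small ones on the -y half: 73 by 70 mm, centres (+38.5, -36.5) and (-38.5, -36.5). Left or right of the mat, turned up to 20 degrees either way.
- large_sprocket: Not needed: steel chain sprocket with 19 teeth, 82 mm across, 7 mm thick, hub 48 mm diameter up to 30 mm high. Stays where it is. Origin at the centre of its underside. Starts on the green stock mat (3 mm thick), z up.
- spacer_tube: Not needed: bright aluminium tube, upright, 38 mm diameter, 55 mm high. Stays where it is. Origin at the centre of its underside. Starts on the green stock mat (3 mm thick), z up.

How it is judged:
By the outcome, as a careful person would: the job done as asked, in the order asked, and still so for the second after the job is handed in, with the robot touching nothing.
It also fails if it takes over 112 s, if anything falls off the work surface, if the arm or the gripper's body presses on something with over 40 N, if the wrist force passes 120 N, or if a joint passes its speed limit or range.

### The arm

A 6-joint arm with a two-finger parallel gripper is mounted at the origin on the work surface. World frame = base frame: x ahead of the robot, y to its left, z up, the work surface at z = 0. Lengths are in mm, angles in degrees, forces in N, time in s.
With the tool pointing down it reaches from about 350 to 850 mm from the base axis. Payload 8.1 kg.
Tool frame: the origin (TCP) lies midway between the tips of the shut fingers; the grasp point (between the pads) lies 19 mm behind it (hold_point_z is the distance from the TCP to the grasp point, in mm); z points along the fingers, y is the direction in which the jaws open and shut (so a half turn about z gives the same grasp; the last joint's range is limited). The gripper opens to 85 mm and grips with 20 to 120 N. Pads are 22 mm wide; open, the fingers measure 114 mm over their backs; the gripper's body (76 mm by 85 mm) begins 54 mm behind the grasp point. The pads swing forward as they close: fully open they stand 13 mm farther back than shut.
Start: joints at [65.409, 7.471, 85.268, -0, 87.261, -4.893], TCP at [202.219, 564.901, 231.292] pointing down, gripper open.
Joint ranges: [-169.43, 169.43], [-51.17, 129.36], [1.28, 143.12], [-76.62, 256.62], [0, 156.53], [-152.29, 152.29]. Speed limits (degrees/s): [136.94, 136.94, 159.86, 180, 180, 180].

### API

Orientations are given as [roll, pitch, yaw] about the fixed x, y, z axes, in that order (R = Rz(yaw) Ry(pitch) Rx(roll)).
In Python, from bench import sense, snapshot, camera_params, hand_in, hold_point_z gives the robot as it stands.
- The arm moves only by the tool servo_tool, never from a script. Its argument "motion" is a list of rows, each a list of 7 numbers: the finger opening in mm, from 0 to 85.4, then the shift along the tool's x, y, z in mm, then the turn, a rotation vector about the tool's x, y, z in rad. A call has 1 to 10 rows; each row shifts and turns the pose as measured when the row begins, along the tool's axes as they then stand; what a row does not reach is not made up. A row lasts 1/10 s, in which the tool goes at most 50 mm and 8.59 degrees, less where a joint would pass 70% of its speed; a pose out of reach is approached as far as the arm can. A call with a gripper value outside its range is refused whole. The fingers move at their own pace and stop on an object; "force" is the grip in N (left out, the last holds). Time passes only in rows, so rows that do not move let the fingers close. It gives the time, the measured TCP pose, the force and the opening at its end, in the units of the state.
- sense(): the state, without advancing time (a new reading comes with each control period).
- snapshot(name): name is "scene" or "top" or "wrist"; returns the picture (480x640x3 uint8, blue, green, red); there is no depth.
- camera_params(name): a dict with "fx", "fy", "cx", "cy" (pixels), "R" (3x3) and "t" (3): a world point X has camera coordinates R X + t; the wrist camera has in their place "tool_from_camera" (4x4, takes a point from camera to tool coordinates, whose origin is the TCP and whose axes are the flange's). Camera axes: x right, y down, z forward; pixel columns grow to the right and rows downward; lengths in mm; the calibration is good to about 2 mm. A picture is of the moment at which its call begins: read the wrist's pose just before it. camera_params takes no time and is no camera call.
- hand_in(): hands the job in, once; it reports no verdict.
The state is a dict: "time": time; "joint_pos": joint angles; "qd": joint speeds; "joint_efforts": joint torques, N m; "tool_pos": TCP position; "tcp_rot": TCP orientation; "ft_force": force on the tool from outside, world axes, zero at the start; "wrist_torque": the same for the moment, N m; "finger_gap": finger opening in mm.
Only numpy, scipy, OpenCV 4.12 (cv2) and the standard library are available. Lean on these libraries where they do the work, as an engineer would, in place of code of your own. Each camera call takes 0.05 s, during which the arm holds its last target. There are 200 camera calls.

## Working session

There is one attempt and no reset: what is moved stays moved. The work goes in short steps, Python scripts to look and compute and a tool call to move; the robot and the scene stay as the last step left them, time stands still between calls to the robot, and variables do not carry over. Pictures are saved under pics/ and viewed, about 12 in all and at most 16, crops included, and the job is handed in when it is done.

Besides the shell and the picture viewer there is one more tool, called after ">>>" as a command line: name --pt "numbers of a row" for each row, then --argument value for the rest. servo_tool: Moves the arm, as the interface text tells. Its arguments: {"type":"object","properties":{"motion":{"type":"array"},"force":{"type":"number"}},"required":["motion"]}

```bash
mkdir -p pics; ls; python3 - <<'E'
from bench import *
import cv2
for n in("top","scene"):
    cv2.imwrite(f"pics/{n}0.png",snapshot(n)); print(n,camera_params(n))
print(camera_params("wrist"),hold_point_z); print(sense())
E
```

```text
pics
top {'fx': 599.8098827394984, 'fy': 599.8098827394984, 'cx': 322.55308967439447, 'cy': 240.5004595981386, 'R': array([[-0.01793127, -0.99983366, -0.00333618],
       [-0.99366334,  0.01819071, -0.11091557],
       [ 0.1109578 ,  0.00132619, -0.99382423]]), 't': array([ 15.37010531, 553.50545394, 964.18586153])}
scene {'fx': 450.5916211963184, 'fy': 450.5916211963184, 'cx': 312.98846145017404, 'cy': 234.1996021371486, 'R': array([[-0.53382374,  0.84558672, -0.00391325],
       [ 0.68742234,  0.43126941, -0.58434341],
       [-0.49242537, -0.31462644, -0.81149705]]), 't': array([ 298.9143162 , -350.71871459, 1276.54254957])}
{'fx': 386.3593090734417, 'fy': 386.3593090734417, 'cx': 316.9778276644906, 'cy': 239.88043091399058, 'tool_from_camera': array([[-4.15752066e-04, -9.51713755e-01, -3.06986571e-01,
         7.74518824e+01],
       [ 9.99999876e-01, -4.80301429e-04,  1.34720752e-04,
         3.69069924e-01],
       [-2.75661682e-04, -3.06986477e-01,  9.51713837e-01,
        -1.41524099e+02],
       [ 0.00000000e+00,  0.00000000e+00,  0.00000000e+00,
         1.00000000e+00]])} 18.700000000000003
{'time': 0.1, 'joint_pos': array([ 6.54062347e+01,  7.51247766e+00,  8.53233529e+01,  5.60012071e-04,
        8.72605143e+01, -4.89279977e+00]), 'qd': array([ 0.05067293, -0.01934586, -0.15139905, -0.01756077, -0.037265  ,
        0.06243605]), 'joint_efforts': array([ 1.67123777e-03, -5.70954037e+01, -5.01938295e+01, -1.72875402e-04,
        8.18610191e-03, -5.54525241e-05]), 'tool_pos': array([202.03453368, 564.44029334, 230.32863022]), 'tcp_rot': array([-1.79904054e+02, -8.77470590e-03,  1.60299000e+02]), 'ft_force': array([-0.16314278, -0.0611099 , -0.71658376]), 'wrist_torque': array([-0.04875902,  0.00455286,  0.02085417]), 'finger_gap': 85.75932632473108}
```

View pics/top0.png

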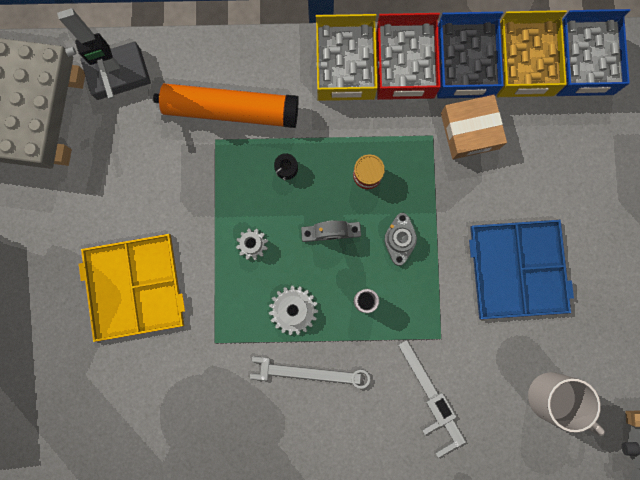

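View pics/scene0.png

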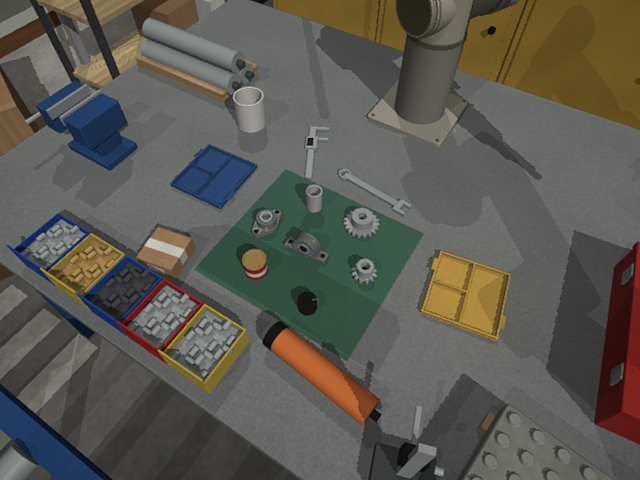

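The top view shows the mat at columns 215–440, the yellow tray at about (132,288) and the blue tray at about (521,270). Parts are: pillow block (331,232), flange bearing (402,240), small sprocket (251,243), collar (286,167), tin (369,170). The large sprocket (293,310) and the tube (367,300) stay on the mat.

```bash
cat > h.py <<'E'
from bench import *
import cv2, numpy as np
from scipy.spatial.transform import Rotation as Ro
def cam(name):
    p=camera_params(name)
    if name=="wrist":
        s=sense(); T=p["tool_from_camera"]; Rt=Ro.from_euler("xyz",s["tcp_rot"],degrees=True).as_matrix()
        Rw=Rt@T[:3,:3]; c=Rt@T[:3,3]+s["tool_pos"]
    else: Rw=p["R"].T; c=-Rw@p["t"]
    return p,Rw,c
def ray(C,uv,z):
    p,Rw,c=C; uv=np.atleast_2d(uv).astype(float)
    d=np.c_[(uv[:,0]-p["cx"])/p["fx"],(uv[:,1]-p["cy"])/p["fy"],np.ones(len(uv))]@Rw.T
    return (c+d*((z-c[2])/d[:,2])[:,None])[:,:2]
def proj(C,X):
    p,Rw,c=C; q=(np.atleast_2d(X)-c)@Rw; return np.c_[p["fx"]*q[:,0]/q[:,2]+p["cx"],p["fy"]*q[:,1]/q[:,2]+p["cy"]]
def go(x,y,z,yaw):
    "shift in tool axes and rotvec to reach the pose, tool down"
    s=sense(); R=Ro.from_euler("xyz",s["tcp_rot"],degrees=True); G=Ro.from_euler("xyz",[180,0,yaw],degrees=True)
    print("shift",(R.inv().apply(np.array([x,y,z])-s["tool_pos"])).round(1),"turn",(R.inv()*G).as_rotvec().round(3),"pos",s["tool_pos"].round(1),s["tcp_rot"].round(1),"t",round(s["time"],1),"gap",round(s["finger_gap"],1),"F",s["ft_force"].round(1))
E
python3 - <<'E'
from h import *
C=cam("top"); im=cv2.imread("pics/top0.png"); hsv=cv2.cvtColor(im,cv2.COLOR_BGR2HSV)
for n,lo,hi in(("blue",(100,120,60),(125,255,255)),("yellow",(18,150,80),(32,255,255))):
    m=cv2.inRange(hsv,lo,hi); m[:200]=0; m=cv2.morphologyEx(m,cv2.MORPH_CLOSE,np.ones((5,5)))
    c=max(cv2.findContours(m,0,2)[0],key=cv2.contourArea)
    P=ray(C,c[:,0],12).astype(np.float32); print(n,cv2.minAreaRect(P))
m=cv2.inRange(hsv,(60,60,20),(90,255,255)); m=255-m; m[:140]=0;m[339:]=0;m[:,:219]=0;m[:,434:]=0
m=cv2.morphologyEx(m,cv2.MORPH_OPEN,np.ones((3,3)))
for c in cv2.findContours(m,0,2)[0]:
    if cv2.contourArea(c)<100: continue
    M=cv2.moments(c); u=[M['m10']/M['m00'],M['m01']/M['m00']]
    r=cv2.minAreaRect(ray(C,c[:,0],12).astype(np.float32))
    print(np.round(u),ray(C,u,20).round(),"rect",np.round(np.r_[r[0],r[1],r[2]]))
E
```

```text
blue ((502.4033203125, -326.66302490234375), (157.28697204589844, 164.50230407714844), 2.857896327972412)
yellow ((483.2826232910156, 327.9715881347656), (157.50173950195312, 165.11563110351562), 8.96778678894043)
[366. 301.] [[453. -65.]] rect [454. -65.  40.  38.  89.]
[293. 310.] [[440.  57.]] rect [440.  58.  81.  80.  75.]
[251. 244.] [[552. 125.]] rect [552. 125.  52.  51.  89.]
[331. 231.] [[572.  -8.]] rect [574.  -8.  32. 101.   4.]
[400. 239.] [[ 555. -125.]] rect [ 556. -126.   55.   83.   57.]
[368. 171.] [[672. -74.]] rect [673. -75.  53.  61.  88.]
[286. 166.] [[683.  66.]] rect [685.  66.  38.  44.  89.]
```

```bash
python3 -c "
from h import *
go(573,-8,140,90)"
```

```text
shift [-542.2 -413.7   90.9] turn [-2.000e-03  1.000e-03  1.227e+00] pos [202.  564.4 230.3] [-179.9   -0.   160.3] t 0.1 gap 85.8 F [-0.2 -0.1 -0.7]
```

>>> servo_tool --pt "85 -38 -29 4 0 0 0" --pt "85 -38 -29 4 0 0 0" --pt "85 -38 -29 4 0 0 0" --pt "85 -38 -29 4 0 0 0" --pt "85 -38 -29 4 0 0 0" --pt "85 -38 -29 4 0 0 0" --pt "85 -38 -29 4 0 0 0" --pt "85 -38 -29 4 0 0 0" --pt "85 -38 -29 4 0 0 0" --pt "85 -38 -29 4 0 0 0"

```text
time: 1.1
tool_pos: [465.7, 152.6, 184.6]
tcp_rot: [-179.7, -0.2, 161.0]
ft_force: [1.5, 0.1, -0.8]
finger_gap: 85.0
```

>>> servo_tool --pt "85 0 0 0 0 0 0.14" --pt "85 0 0 0 0 0 0.14" --pt "85 0 0 0 0 0 0.14" --pt "85 0 0 0 0 0 0.14" --pt "85 0 0 0 0 0 0.14" --pt "85 0 0 0 0 0 0.14" --pt "85 0 0 0 0 0 0.14" --pt "85 0 0 0 0 0 0.14" --pt "85 0 0 0 0 0 0.1"

```text
time: 2.0
tool_pos: [466.0, 143.3, 179.2]
tcp_rot: [-179.2, 0.5, 87.8]
ft_force: [0.4, -0.6, -1.2]
finger_gap: 85.2
```

```bash
python3 -c "
from h import *
go(573,-8,140,90)"
```

```text
shift [-146.8  113.3   38.9] turn [-0.013  0.008 -0.038] pos [466.  143.3 179.2] [-179.2    0.5   87.8] t 2.0 gap 85.2 F [ 0.4 -0.6 -1.2]
```

>>> servo_tool --pt "85 -37 28 9 0 0 -0.01" --pt "85 -37 28 9 0 0 -0.01" --pt "85 -37 28 9 0 0 -0.01" --pt "85 -36 28 9 0 0 -0.01" --pt "85 0 0 0 0 0 0" --pt "85 0 0 0 0 0 0"

```text
time: 2.6
tool_pos: [575.5, -10.7, 138.6]
tcp_rot: [-179.0, 0.3, 90.1]
ft_force: [-0.2, 0.4, -0.6]
finger_gap: 84.8
```

```bash
python3 -c "
from h import *
go(573,-8,140,90)
C=cam('wrist'); cv2.imwrite('pics/w1.png',snapshot('wrist'))
print(proj(C,[[573,-8,30],[573,-8,58],[523,-8,14]]).round())"
```

```text
shift [ 2.7 -2.5 -1.4] turn [-0.017  0.006  0.001] pos [575.5 -10.7 138.6] [-179.     0.3   90.1] t 2.6 gap 84.8 F [-0.2  0.4 -0.6]
[[314. 232.]
 [313. 246.]
 [245. 225.]]
```

View pics/w1.png

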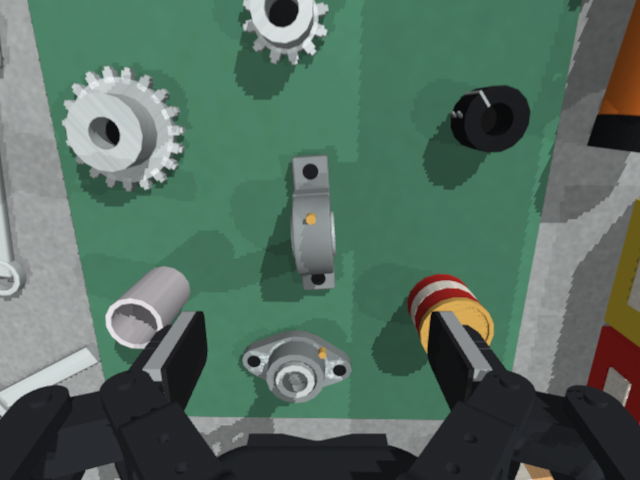

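```bash
python3 -c "
from h import *
C=cam('wrist')
print(ray(C,[[310,157],[319,288],[311,171],[318,278],[293,157],[327,156]],14).round(1))
p=ray(C,[[310,157],[319,288],[311,171],[318,278]],14); d=p[0]-p[1]; print(np.linalg.norm(d),np.linalg.norm(p[2]-p[3]),np.degrees(np.arctan2(d[1],d[0])),p[:2].mean(0),p[2:].mean(0))
c=p.mean(0); go(c[0],c[1],24,np.degrees(np.arctan2(d[1],d[0])))
print(proj(cam('top'),[[c[0],c[1],58]]))
"
```

```text
[[569.5  40.4]
 [575.9 -56.7]
 [570.2  31. ]
 [575.2 -48.5]
 [558.   40.4]
 [581.   41.1]]
97.36181720333896 79.69750335894359 93.76080515260556 [572.73098839  -8.13015998] [572.66663581  -8.73387536]
shift [  2.9  -0.5 114.5] turn [-0.017  0.006 -0.064] pos [575.2 -10.6 138.5] [-179.     0.4   90.1] t 2.6 gap 85.1 F [-0.7  0.   0.6]
[[330.80012187 226.80435068]]
```

>>> servo_tool --pt "85 2 -2.5 10 -0.017 0.006 -0.064" --pt "85 0 0 30 0 0 0" --pt "85 0 0 30 0 0 0" --pt "85 0 0 25 0 0 0" --pt "85 0 0 10 0 0 0" --pt "85 0 0 0 0 0 0"

```text
time: 3.25
tool_pos: [571.9, -1.7, 34.8]
tcp_rot: [179.6, -0.1, 94.3]
ft_force: [-1.2, 1.0, 0.0]
finger_gap: 85.1
```

```bash
python3 -c "
from h import *
go(572.7,-8.4,16,93.8)"
```

```text
shift [-6.7  0.1 18.8] turn [ 0.006 -0.001  0.009] pos [571.9  -1.7  34.8] [ 1.796e+02 -1.000e-01  9.430e+01] t 3.2 gap 85.1 F [-1.2  1.   0. ]
```

>>> servo_tool --pt "85 -6.5 0 9 0.006 0 -0.009" --pt "85 0 0 9 0 0 0" --pt "60 0 0 0 0 0 0" --pt "40 0 0 0 0 0 0" --force 40

```text
time: 3.65
tool_pos: [575.1, -8.0, 19.6]
tcp_rot: [179.7, 0.0, 95.0]
ft_force: [-0.1, 0.7, 0.9]
finger_gap: 58.2
```

>>> servo_tool --pt "10 0 0 0 0 0 0" --pt "10 0 0 0 0 0 0" --pt "10 0 0 0 0 0 0" --pt "10 0 0 0 0 0 0" --force 40

```text
time: 4.05
tool_pos: [575.6, -8.3, 20.8]
tcp_rot: [179.6, 0.0, 94.9]
ft_force: [-0.1, 0.0, -2.6]
finger_gap: 27.5
```

```bash
python3 -c "
from h import *
go(572.7,-8.4,16,93.8)"
```

```text
shift [ 0.2 -2.9  4.8] turn [0.006 0.    0.02 ] pos [575.6  -8.3  20.8] [179.6   0.   94.9] t 4.0 gap 27.5 F [-0.1  0.  -2.6]
```

>>> servo_tool --pt "10 0 0 -20 0 0 0" --pt "10 0 0 -40 0 0 0" --pt "10 0 0 -40 0 0 0.14" --pt "10 0 0 -20 0 0 0.14" --pt "10 0 0 0 0 0 0.14" --pt "10 0 0 0 0 0 0.14" --pt "10 0 0 0 0 0 0.14" --pt "10 0 0 0 0 0 0.14" --pt "10 0 0 0 0 0 0.14" --pt "10 0 0 0 0 0 0.14"

```text
time: 5.05
tool_pos: [570.6, -7.6, 140.1]
tcp_rot: [-179.8, 0.1, 28.4]
ft_force: [1.5, 0.1, -3.5]
finger_gap: 27.0
```

>>> servo_tool --pt "10 0 0 0 0 0 0.14" --pt "10 0 0 0 0 0 0.14" --pt "10 0 0 0 0 0 0.14" --pt "10 0 0 0 0 0 0.05"

```text
time: 5.45
tool_pos: [568.8, -7.2, 137.4]
tcp_rot: [-179.9, 0.4, 0.1]
ft_force: [-0.3, 0.3, -2.8]
finger_gap: 27.3
```

```bash
python3 -c "
from h import *
go(500.6,-290.2,140,3.9)"
```

```text
shift [-68.7 282.8  -2.7] turn [-0.002  0.007 -0.066] pos [568.8  -7.2 137.4] [-1.799e+02  4.000e-01  1.000e-01] t 5.5 gap 27.3 F [-0.3  0.3 -2.8]
```

>>> servo_tool --pt "10 -9 36 -2 0 0.007 -0.066" --pt "10 -9 36 0 0 0 0" --pt "10 -9 36 0 0 0 0" --pt "10 -9 36 0 0 0 0" --pt "10 -9 36 0 0 0 0" --pt "10 -9 36 0 0 0 0" --pt "10 -9 36 0 0 0 0" --pt "10 -7 30 0 0 0 0" --pt "10 0 0 0 0 0 0" --pt "10 0 0 0 0 0 0"

```text
time: 6.45
tool_pos: [510.0, -300.7, 132.2]
tcp_rot: [-179.6, 0.4, 4.0]
ft_force: [-0.9, 0.3, -3.8]
finger_gap: 27.5
```

```bash
python3 -c "
from h import *
go(500.6,-290.2,24,3.9)
C=cam('wrist'); im=snapshot('wrist')
a=np.radians(2.9); R=np.array([[np.cos(a),-np.sin(a)],[np.sin(a),np.cos(a)]])
for x,y in((79,75.5),(79,-75.5),(-79,-75.5),(-79,75.5),(0,0),(0,36.5)):
    q=R@[x,y]+[502.4,-326.7]; u=proj(C,[[*q,12]])[0]; print(u.round()); cv2.drawMarker(im,tuple(int(v) for v in u),(0,0,255),0,12)
cv2.imwrite('pics/w2.png',im)
"
```

```text
shift [ -8.  -10.4 108.4] turn [-0.007  0.006  0.002] pos [ 510.  -300.7  132.2] [-179.6    0.4    4. ] t 6.5 gap 27.5 F [-0.9  0.3 -3.8]
[244. 128.]
[476. 133.]
[446. 343.]
[252. 339.]
[354. 245.]
[303. 244.]
```

View pics/w2.png

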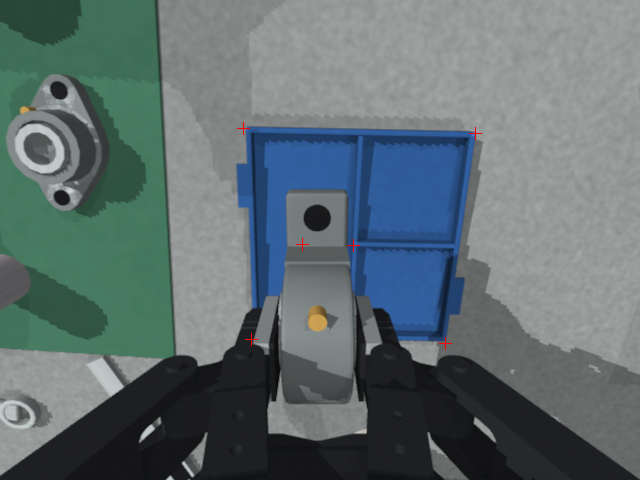

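>>> servo_tool --pt "10 -8 -10 0 -0.007 0.006 0.018" --pt "10 0 0 25 0 0 0" --pt "10 0 0 30 0 0 0" --pt "10 0 0 25 0 0 0" --pt "10 0 0 15 0 0 0" --pt "10 0 0 0 0 0 0" --pt "10 0 0 0 0 0 0"

```text
time: 7.2
tool_pos: [504.0, -283.9, 35.6]
tcp_rot: [180.0, -0.1, 3.4]
ft_force: [-0.8, 1.3, -2.2]
finger_gap: 27.5
```

```bash
python3 -c "
from h import *
go(500.6,-291,21.5,2.9)"
```

```text
shift [-3.8  6.9 14.1] turn [ 0.    -0.001  0.009] pos [ 504.  -283.9   35.6] [ 1.8e+02 -1.0e-01  3.4e+00] t 7.2 gap 27.5 F [-0.8  1.3 -2.2]
```

>>> servo_tool --pt "10 -3.5 6.5 0 0 0 0.009" --pt "10 0 0 6 0 0 0" --pt "10 0 0 4 0 0 0" --pt "10 0 0 0 0 0 0"

```text
time: 7.6
tool_pos: [503.3, -292.9, 29.3]
tcp_rot: [179.8, -0.4, 2.9]
ft_force: [1.5, 0.4, -3.6]
finger_gap: 27.0
```

```bash
python3 -c "
from h import *
go(500.6,-291,21.5,2.9)"
```

```text
shift [-2.7 -2.   7.7] turn [ 0.004 -0.007 -0.   ] pos [ 503.3 -292.9   29.3] [179.8  -0.4   2.9] t 7.6 gap 27.0 F [ 1.5  0.4 -3.6]
```

>>> servo_tool --pt "10 -1 -1 3 0 0 0" --pt "10 0 0 3 0 0 0" --pt "10 0 0 2 0 0 0" --pt "10 0 0 0.5 0 0 0" --pt "10 0 0 0 0 0 0"

```text
time: 8.1
tool_pos: [502.7, -292.4, 21.0]
tcp_rot: [179.7, -0.4, 2.9]
ft_force: [-0.3, -0.1, -0.9]
finger_gap: 27.0
```

>>> servo_tool --pt "10 0 0 0.7 0 0 0" --pt "35 0 0 0 0 0 0" --pt "60 0 0 0 0 0 0" --pt "60 0 0 0 0 0 0" --pt "60 0 0 -30 0 0 0" --pt "60 0 0 -45 0 0 0" --pt "80 0 0 -45 0 0 0" --pt "80 0 0 0 0 0 0" --pt "80 0 0 0 0 0 0"

```text
time: 9.0
tool_pos: [502.2, -292.0, 145.2]
tcp_rot: [179.7, -0.5, 2.9]
ft_force: [0.4, 0.4, -0.9]
finger_gap: 79.9
```

```bash
python3 -c "
from h import *
go(552,125,140,30)
C=cam('wrist');cv2.imwrite('pics/w3.png',snapshot('wrist'))"
```

```text
shift [  70.5 -414.1    3.4] turn [ 0.008 -0.007 -0.474] pos [ 502.2 -292.   145.2] [179.7  -0.5   2.9] t 9.0 gap 79.9 F [ 0.4  0.4 -0.9]
```

View pics/w3.png

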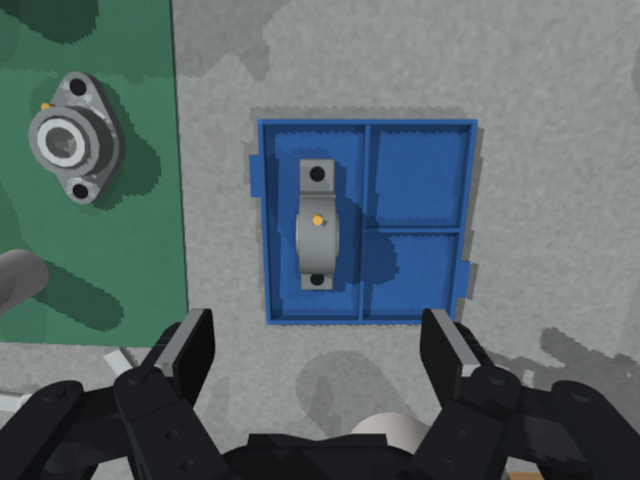

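>>> servo_tool --pt "80 7 -42 0 0 0 0" --pt "80 7 -42 0 0 0 0" --pt "80 7 -42 0 0 0 0" --pt "80 7 -42 0 0 0 0" --pt "80 7 -42 0 0 0 0" --pt "80 7 -42 0 0 0 0" --pt "80 7 -42 0 0 0 0" --pt "80 7 -42 0 0 0 0" --pt "80 7 -42 0 0 0 0" --pt "80 4 -30 0 0 0 0"

```text
time: 10.05
tool_pos: [544.8, 129.4, 129.4]
tcp_rot: [179.7, 0.3, 2.3]
ft_force: [-0.0, -0.3, -0.4]
finger_gap: 79.5
```

>>> servo_tool --pt "80 0 0 0 0 0 0" --pt "80 0 0 0 0 0 0"

```text
time: 10.25
tool_pos: [542.9, 133.5, 126.1]
tcp_rot: [179.7, 0.6, 2.7]
ft_force: [-0.7, -0.3, 0.0]
finger_gap: 80.2
```

```bash
python3 -c "
from h import *
go(552,125,50,3)
C=cam('wrist');im=snapshot('wrist');u=proj(C,[[552,125,33]])[0].astype(int);print(u)
u0=max(u[0]-150,0);v0=max(u[1]-150,0);print(u0,v0)
cv2.imwrite('pics/w4.png',cv2.resize(im[v0:v0+300,u0:u0+300],None,fx=2,fy=2))"
```

```text
shift [ 9.4  8.5 76.1] turn [ 0.005  0.01  -0.006] pos [542.9 133.5 126.1] [179.7   0.6   2.7] t 10.2 gap 80.2 F [-0.7 -0.3  0. ]
[330 231]
180 81
```

View pics/w4.png

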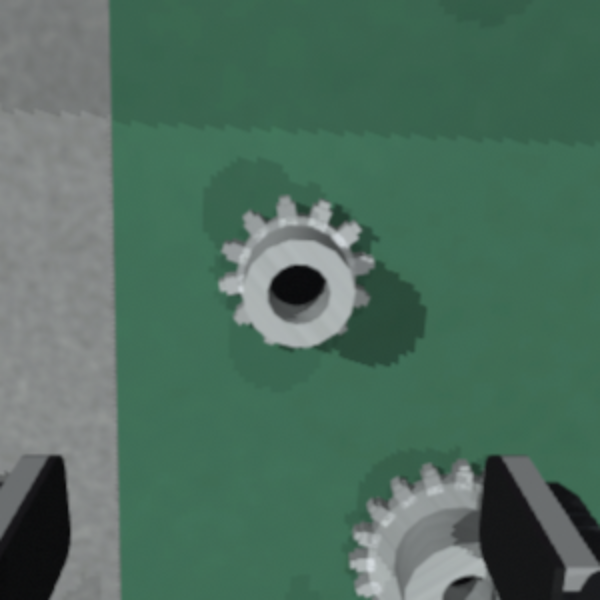

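>>> servo_tool --pt "75 11 8 0 0.005 0.01 0" --pt "75 0 0 25 0 0 0" --pt "75 0 0 30 0 0 0" --pt "75 0 0 25 0 0 0" --pt "75 0 0 5 0 0 0" --pt "75 0 0 0 0 0 0" --pt "75 0 0 0 0 0 0"

```text
time: 11.0
tool_pos: [560.0, 114.5, 39.8]
tcp_rot: [180.0, -0.4, 2.0]
ft_force: [0.9, -0.8, 0.0]
finger_gap: 75.0
```

```bash
python3 -c "
from h import *
go(554,125,13,3)"
```

```text
shift [ -5.8 -10.7  26.8] turn [ 0.    -0.007 -0.017] pos [560.  114.5  39.8] [180.   -0.4   2. ] t 11.0 gap 75.0 F [ 0.9 -0.8  0. ]
```

>>> servo_tool --pt "75 -3.5 -6 0 0 0 -0.01" --pt "75 0 0 0 0 0 0" --pt "75 0 0 8 0 0 0" --pt "75 0 0 8 0 0 0" --pt "75 0 0 0 0 0 0" --pt "75 0 0 0 0 0 0"

```text
time: 11.6
tool_pos: [559.6, 121.2, 27.3]
tcp_rot: [-180.0, -0.8, 2.7]
ft_force: [0.4, 0.5, 0.4]
finger_gap: 75.1
```

```bash
python3 -c "
from h import *
go(554,125,13,3)"
```

```text
shift [-5.7 -4.  14.2] turn [-0.    -0.014 -0.006] pos [559.6 121.2  27.3] [-180.    -0.8    2.7] t 11.6 gap 75.1 F [0.4 0.5 0.4]
```

>>> servo_tool --pt "75 -3 -2 4 0 -0.014 0" --pt "75 -2 -1.5 4 0 0 0" --pt "75 0 0 4 0 0 0" --pt "75 0 0 2 0 0 0" --pt "75 0 0 0 0 0 0"

```text
time: 12.1
tool_pos: [553.6, 124.9, 11.5]
tcp_rot: [-180.0, 0.1, 2.7]
ft_force: [-0.4, -0.2, -0.5]
finger_gap: 75.0
```

```bash
python3 -c "
from h import *
go(554,125,13,3)"
```

```text
shift [ 0.4 -0.1 -1.5] turn [-0.     0.002 -0.006] pos [553.6 124.9  11.5] [-1.8e+02  1.0e-01  2.7e+00] t 12.1 gap 75.0 F [-0.4 -0.2 -0.5]
```

>>> servo_tool --pt "60 0 0 -1 0 0 0" --pt "45 0 0 0 0 0 0" --pt "20 0 0 0 0 0 0" --pt "20 0 0 0 0 0 0" --pt "20 0 0 0 0 0 0" --force 40

```text
time: 12.6
tool_pos: [553.9, 124.8, 12.9]
tcp_rot: [-180.0, 0.1, 2.7]
ft_force: [0.5, 0.2, -0.3]
finger_gap: 34.7
```

>>> servo_tool --pt "20 0 0 0 0 0 0" --pt "20 0 0 -20 0 0 0" --pt "20 0 0 -40 0 0 0" --pt "20 0 0 -40 0 0 0" --pt "20 0 0 -15 0 0 0" --pt "20 0 0 0 0 0 0"

```text
time: 13.2
tool_pos: [551.1, 124.3, 128.4]
tcp_rot: [180.0, 0.5, 2.7]
ft_force: [0.8, -0.4, -2.8]
finger_gap: 34.4
```

```bash
python3 -c "
from h import *
from scipy.spatial.transform import Rotation
C=cam('top')
# tray from w3 corners: pose then was (502.2,-292,145.2) rot (179.7,-.5,2.9)
p=camera_params('wrist');T=p['tool_from_camera'];Rt=Ro.from_euler('xyz',[179.7,-.5,2.9],degrees=True).as_matrix()
W=(p,Rt@T[:3,:3],Rt@T[:3,3]+[502.2,-292,145.2])
q=ray(W,[[262,120],[477,121],[453,322],[270,324]],12);c=q.mean(0);print(q.round(),c)
d=(q[0]+q[1]-q[2]-q[3])/2;a=np.arctan2(d[1],d[0]);print(np.degrees(a),np.linalg.norm(d))
R=np.array([[np.cos(a),-np.sin(a)],[np.sin(a),np.cos(a)]])
for k in((38.5,-36.5),(-38.5,-36.5)):print(R@k+c)
t=R@[38.5,-36.5]+c
go(*t,100,3)"
```

```text
[[ 578. -251.]
 [ 585. -398.]
 [ 431. -405.]
 [ 422. -259.]] [ 504.25291099 -328.47716564]
2.7968814374424626 155.04722560339118
[ 544.48808189 -363.05506353]
[ 467.5798047  -366.81230976]
shift [-29.  486.5  28.9] turn [ 0.     0.009 -0.006] pos [551.1 124.3 128.4] [180.    0.5   2.7] t 13.2 gap 34.4 F [ 0.8 -0.4 -2.8]
```

>>> servo_tool --pt "20 0 42 0 0 0 0" --pt "20 0 42 0 0 0 0" --pt "20 0 42 0 0 0 0" --pt "20 0 42 0 0 0 0" --pt "20 0 42 0 0 0 0" --pt "20 0 42 0 0 0 0" --pt "20 0 42 0 0 0 0" --pt "20 0 42 0 0 0 0" --pt "20 0 42 0 0 0 0" --pt "20 0 42 0 0 0 0"

```text
time: 14.2
tool_pos: [565.6, -301.9, 110.9]
tcp_rot: [-179.5, 1.3, 3.3]
ft_force: [0.7, 1.1, -2.6]
finger_gap: 34.7
```

>>> servo_tool --pt "20 0 42 0 0 0 0" --pt "20 0 10 0 0 0 0" --pt "20 0 0 0 0 0 0" --pt "20 0 0 0 0 0 0"

```text
time: 14.6
tool_pos: [564.0, -359.4, 101.9]
tcp_rot: [-179.2, 1.8, 2.9]
ft_force: [0.3, 0.5, -1.5]
finger_gap: 34.4
```

```bash
python3 -c "
from h import *
go(543.5,-362,13,3)"
```

```text
shift [-17.8   2.8  89.4] turn [-0.014  0.031 -0.002] pos [ 564.  -359.4  101.9] [-179.2    1.8    2.9] t 14.6 gap 34.4 F [ 0.3  0.5 -1.5]
```

>>> servo_tool --pt "20 -10 2 0 -0.012 0.027 0" --pt "20 0 0 0 0 0 0" --pt "20 0 0 25 0 0 0" --pt "20 0 0 25 0 0 0" --pt "20 0 0 5 0 0 0" --pt "20 0 0 0 0 0 0"

```text
time: 15.2
tool_pos: [556.0, -352.2, 45.2]
tcp_rot: [-179.7, 0.3, 3.3]
ft_force: [0.3, 0.1, -2.2]
finger_gap: 34.4
```

```bash
python3 -c "
from h import *
go(543.5,-362,13,3)"
```

```text
shift [-12.9   9.2  32.2] turn [-0.005  0.005  0.006] pos [ 556.  -352.2   45.2] [-179.7    0.3    3.3] t 15.2 gap 34.4 F [ 0.3  0.1 -2.2]
```

>>> servo_tool --pt "20 -7 5 0 -0.005 0.005 0" --pt "20 -6 3 5 0 0 0" --pt "20 0 0 5 0 0 0" --pt "20 0 0 3 0 0 0" --pt "20 0 0 0 0 0 0" --pt "20 0 0 0 0 0 0"

```text
time: 15.8
tool_pos: [544.8, -362.5, 35.8]
tcp_rot: [179.8, -0.3, 3.4]
ft_force: [0.4, -0.4, -2.5]
finger_gap: 34.6
```

```bash
python3 -c "
from h import *
go(543.5,-362,13,3)"
```

```text
shift [-1.3 -0.7 22.8] turn [ 0.004 -0.005  0.006] pos [ 544.8 -362.5   35.8] [179.8  -0.3   3.4] t 15.8 gap 34.6 F [ 0.4 -0.4 -2.5]
```

>>> servo_tool --pt "20 -0.6 0 6 0 0 0" --pt "20 0 0 6 0 0 0" --pt "20 0 0 5 0 0 0" --pt "20 0 0 2 0 0 0" --pt "20 0 0 0 0 0 0" --pt "20 0 0 0 0 0 0"

```text
time: 16.4
tool_pos: [544.3, -362.3, 14.6]
tcp_rot: [179.8, -0.2, 3.4]
ft_force: [-0.4, -0.0, -1.3]
finger_gap: 34.5
```

```bash
python3 -c "
from h import *
go(543.5,-362,13,3)"
```

```text
shift [-0.7 -0.4  1.6] turn [ 0.003 -0.004  0.007] pos [ 544.3 -362.3   14.6] [179.8  -0.2   3.4] t 16.4 gap 34.5 F [-0.4 -0.  -1.3]
```

>>> servo_tool --pt "20 0 0 1.2 0 0 0" --pt "20 0 0 0.5 0 0 0" --pt "20 0 0 0 0 0 0"

```text
time: 16.7
tool_pos: [544.5, -362.5, 13.2]
tcp_rot: [179.8, -0.3, 3.4]
ft_force: [0.0, -0.1, -1.7]
finger_gap: 34.8
```

>>> servo_tool --pt "20 0 0 0.6 0 0 0" --pt "40 0 0 0 0 0 0" --pt "52 0 0 0 0 0 0" --pt "52 0 0 0 0 0 0" --pt "52 0 0 -25 0 0 0" --pt "52 0 0 -45 0 0 0" --pt "80 0 0 -45 0 0 0" --pt "80 0 0 -10 0 0 0" --pt "80 0 0 0 0 0 0" --pt "80 0 0 0 0 0 0"

```text
time: 17.7
tool_pos: [544.1, -362.3, 142.4]
tcp_rot: [179.7, -0.3, 3.4]
ft_force: [-0.1, -0.3, -0.9]
finger_gap: 80.3
```

```bash
python3 -c "
from h import *
go(673,-74,140,3)
C=cam('wrist');cv2.imwrite('pics/w5.png',snapshot('wrist'))"
```

```text
shift [ 145.7 -280.2    2. ] turn [ 0.004 -0.006  0.007] pos [ 544.1 -362.3  142.4] [179.7  -0.3   3.4] t 17.7 gap 80.3 F [-0.1 -0.3 -0.9]
```

View pics/w5.png

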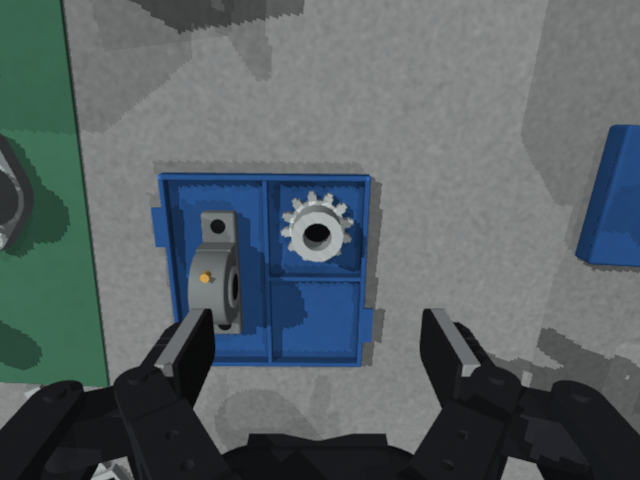

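Picture 6 shows the pillow block and the sprocket (318,232) lying well inside their compartments. The next part is the tin.

>>> servo_tool --pt "80 17 -34 -2 0 0 0" --pt "80 17 -34 -2 0 0 0" --pt "80 17 -34 -2 0 0 0" --pt "80 17 -34 -2 0 0 0" --pt "80 17 -34 -2 0 0 0" --pt "80 17 -34 -2 0 0 0" --pt "80 17 -34 -2 0 0 0" --pt "80 17 -34 -2 0 0 0" --pt "80 0 0 0 0 0 0" --pt "80 0 0 0 0 0 0"

```text
time: 18.75
tool_pos: [656.8, -69.6, 133.1]
tcp_rot: [-179.5, 1.5, 3.2]
ft_force: [-0.8, -1.0, -0.2]
finger_gap: 79.9
```

```bash
cat >> h.py <<'E'
def look(name,x,y,z,lo,hi):
    "centroid of largest colour blob near expected point, on plane z; crop saved"
    C=cam('wrist');im=snapshot('wrist');u=proj(C,[[x,y,z]])[0]
    m=cv2.inRange(cv2.cvtColor(im,cv2.COLOR_BGR2HSV),lo,hi)
    k=np.zeros_like(m);cv2.circle(k,tuple(int(v) for v in u),75,255,-1);m&=k
    m=cv2.morphologyEx(m,cv2.MORPH_OPEN,np.ones((3,3)))
    c=max(cv2.findContours(m,0,2)[0],key=cv2.contourArea); (a,b),w,_=e=cv2.fitEllipse(cv2.convexHull(c))
    P=ray(C,c[:,0],z); print("expected px",u.round(),"ellipse",np.round([a,b,*w],1),"ray",ray(C,[a,b],z).round(1),"extent",np.ptp(P,0).round(1))
    cv2.ellipse(im,e,(0,0,255),1); cv2.imwrite(name,im)
    return ray(C,[a,b],z)[0]
E
python3 -c "
from h import *
p=look('pics/w6.png',673,-74,48,(12,90,80),(28,255,255))
go(*p,100,3)"
```

```text
expected px [327. 222.] ellipse [325.7 223.3  79.7  81.9] ray [[672.4 -73.4]] extent [49.9 49.4]
shift [16.5  5.  32.5] turn [-0.009  0.026  0.003] pos [656.6 -69.5 132.9] [-179.5    1.5    3.2] t 18.8 gap 79.9 F [-0.3 -0.2 -0.5]
```

>>> servo_tool --pt "80 9 3 0 -0.008 0.024 0" --pt "80 4 0 10 0 0 0" --pt "80 0 0 25 0 0 0" --pt "80 0 0 10 0 0 0" --pt "80 0 0 0 0 0 0" --pt "80 0 0 0 0 0 0"

```text
time: 19.4
tool_pos: [669.0, -78.0, 83.1]
tcp_rot: [180.0, 0.1, 2.8]
ft_force: [0.2, 0.5, -0.2]
finger_gap: 80.2
```

```bash
python3 -c "
from h import *
go(672.4,-73.4,23,3)"
```

```text
shift [ 3.7 -4.5 60.1] turn [ 0.     0.002 -0.004] pos [669.  -78.   83.1] [1.8e+02 1.0e-01 2.8e+00] t 19.4 gap 80.2 F [ 0.2  0.5 -0.2]
```

>>> servo_tool --pt "80 2.5 -3 0 0 0 0" --pt "80 1 -1 12 0 0 0" --pt "80 0 0 15 0 0 0" --pt "80 0 0 10 0 0 0" --pt "80 0 0 6 0 0 0" --pt "80 0 0 0 0 0 0" --pt "80 0 0 0 0 0 0"

```text
time: 20.1
tool_pos: [673.6, -73.7, 38.0]
tcp_rot: [180.0, -0.0, 2.7]
ft_force: [0.1, 0.3, 0.4]
finger_gap: 80.0
```

```bash
python3 -c "
from h import *
go(672.4,-73.4,23,3)"
```

```text
shift [-1.1 -0.4 15. ] turn [ 0.001 -0.    -0.004] pos [673.6 -73.7  38. ] [180.   -0.    2.7] t 20.1 gap 80.0 F [0.1 0.3 0.4]
```

>>> servo_tool --pt "80 -0.6 0 6 0 0 0" --pt "80 0 0 6 0 0 0" --pt "80 0 0 2 0 0 0" --pt "65 0 0 0 0 0 0" --pt "55 0 0 0 0 0 0" --pt "40 0 0 0 0 0 0" --pt "40 0 0 0 0 0 0" --pt "40 0 0 0 0 0 0" --force 30

```text
time: 20.9
tool_pos: [673.9, -74.0, 24.4]
tcp_rot: [179.9, -0.2, 2.7]
ft_force: [0.1, -0.5, -0.5]
finger_gap: 48.8
```

>>> servo_tool --pt "40 0 0 0 0 0 0" --pt "40 0 0 -20 0 0 0" --pt "40 0 0 -40 0 0 0" --pt "40 0 0 -40 0 0 0" --pt "40 0 0 -15 0 0 0" --pt "40 0 0 0 0 0 0"

```text
time: 21.5
tool_pos: [671.2, -73.5, 139.1]
tcp_rot: [-180.0, 0.2, 2.7]
ft_force: [0.4, -0.3, -1.1]
finger_gap: 49.2
```

```bash
python3 -c "
from h import *
go(466.6,-366,110,3)"
```

```text
shift [-218.2  282.4   29.8] turn [-0.     0.004 -0.005] pos [671.2 -73.5 139.1] [-180.     0.2    2.7] t 21.5 gap 49.2 F [ 0.4 -0.3 -1.1]
```

>>> servo_tool --pt "40 -27 35 -2 0 0 0" --pt "40 -27 35 -2 0 0 0" --pt "40 -27 35 -2 0 0 0" --pt "40 -27 35 -2 0 0 0" --pt "40 -27 35 -2 0 0 0" --pt "40 -27 35 -2 0 0 0" --pt "40 -27 35 -2 0 0 0" --pt "40 -22 30 -2 0 0 0" --pt "40 0 0 0 0 0 0" --pt "40 0 0 0 0 0 0"

```text
time: 22.5
tool_pos: [459.2, -362.4, 132.7]
tcp_rot: [-179.2, 1.3, 2.9]
ft_force: [-0.3, -0.9, -1.8]
finger_gap: 48.9
```

```bash
python3 -c "
from h import *
go(466.6,-366,24.4,3)"
```

```text
shift [  9.6   5.5 108. ] turn [-0.015  0.022 -0.002] pos [ 459.2 -362.4  132.7] [-179.2    1.3    2.9] t 22.5 gap 48.9 F [-0.3 -0.9 -1.8]
```

>>> servo_tool --pt "40 6 3 0 -0.014 0.02 0" --pt "40 0 0 15 0 0 0" --pt "40 0 0 25 0 0 0" --pt "40 0 0 25 0 0 0" --pt "40 0 0 5 0 0 0" --pt "40 0 0 0 0 0 0" --pt "40 0 0 0 0 0 0"

```text
time: 23.2
tool_pos: [468.4, -357.6, 53.5]
tcp_rot: [-179.8, 0.1, 3.4]
ft_force: [-0.1, 0.3, -1.6]
finger_gap: 49.1
```

```bash
python3 -c "
from h import *
go(466.6,-366,24.4,3)"
```

```text
shift [-2.2  8.4 29.1] turn [-0.004  0.002  0.007] pos [ 468.4 -357.6   53.5] [-1.798e+02  1.000e-01  3.400e+00] t 23.2 gap 49.1 F [-0.1  0.3 -1.6]
```

>>> servo_tool --pt "40 -1 5 0 -0.004 0 0" --pt "40 -0.5 3 0 0 0 0" --pt "40 0 0 6 0 0 0" --pt "40 0 0 5 0 0 0" --pt "40 0 0 3 0 0 0" --pt "40 0 0 0 0 0 0" --pt "40 0 0 0 0 0 0"

```text
time: 23.9
tool_pos: [469.6, -368.5, 42.4]
tcp_rot: [179.7, -0.1, 3.4]
ft_force: [0.9, 0.8, -0.5]
finger_gap: 49.0
```

```bash
python3 -c "
from h import *
go(466.6,-366,24.4,3)"
```

```text
shift [-2.9 -2.8 18. ] turn [ 0.005 -0.002  0.007] pos [ 469.6 -368.5   42.4] [ 1.797e+02 -1.000e-01  3.400e+00] t 23.9 gap 49.0 F [ 0.9  0.8 -0.5]
```

>>> servo_tool --pt "40 -1.5 -1.5 5 0 0 0" --pt "40 0 0 5 0 0 0" --pt "40 0 0 4 0 0 0" --pt "40 0 0 1 0 0 0" --pt "40 0 0 0 0 0 0" --pt "40 0 0 0 0 0 0"

```text
time: 24.5
tool_pos: [467.6, -366.6, 25.6]
tcp_rot: [179.7, -0.1, 3.4]
ft_force: [0.1, 0.3, -0.6]
finger_gap: 49.0
```

Next: lower the last 1.2 mm, release and lift. Then head for the flange bearing.

>>> servo_tool --pt "40 0 0 1 0 0 0" --pt "40 0 0 0.4 0 0 0" --pt "52 0 0 0 0 0 0" --pt "60 0 0 0 0 0 0" --pt "64 0 0 0 0 0 0" --pt "64 0 0 -25 0 0 0" --pt "64 0 0 -45 0 0 0" --pt "80 0 0 -40 0 0 0" --pt "80 0 0 -10 0 0 0" --pt "80 0 0 0 0 0 0"

```text
time: 25.5
tool_pos: [467.1, -365.9, 148.3]
tcp_rot: [179.7, -0.1, 3.4]
ft_force: [-0.1, -0.2, -0.9]
finger_gap: 80.1
```

```bash
python3 -c "
from h import *
go(555,-125,140,3)
C=cam('wrist');cv2.imwrite('pics/w7.png',snapshot('wrist'))"
```

```text
shift [ 102.  -235.3    7.4] turn [ 0.004 -0.001  0.007] pos [ 467.1 -365.9  148.3] [ 1.797e+02 -1.000e-01  3.400e+00] t 25.5 gap 80.1 F [-0.1 -0.2 -0.9]
```

View pics/w7.png

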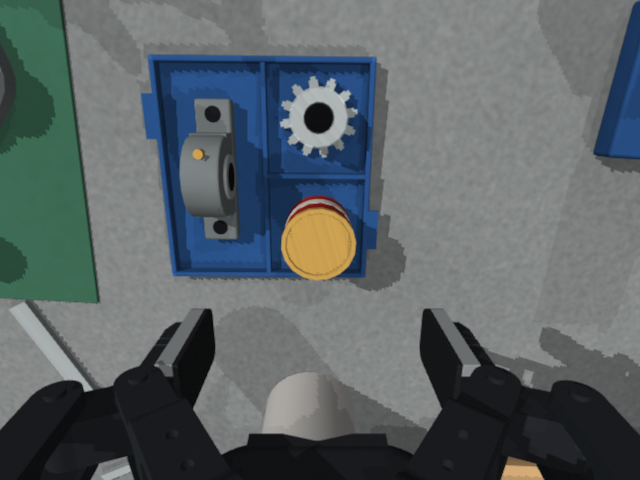

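Picture 7 shows the drive-end kit complete: the tin is at (318,243), the sprocket at (319,118) and the block at (213,170).

>>> servo_tool --pt "80 13 -33 -2 0 0 0" --pt "80 13 -33 -2 0 0 0" --pt "80 13 -33 -2 0 0 0" --pt "80 13 -33 -2 0 0 0" --pt "80 13 -33 -2 0 0 0" --pt "80 13 -33 -2 0 0 0" --pt "80 6 -20 0 0 0 0" --pt "80 0 0 0 0 0 0" --pt "80 0 0 0 0 0 0"

```text
time: 26.45
tool_pos: [531.6, -132.1, 139.8]
tcp_rot: [-179.6, 1.2, 3.3]
ft_force: [-0.1, -1.1, -0.4]
finger_gap: 79.9
```

```bash
python3 -c "
from h import *
C=cam('wrist');im=snapshot('wrist');u=proj(C,[[555,-125,34]])[0].astype(int)
go(555,-125,100,3)
u0=max(u[0]-120,0);v0=max(u[1]-100,0);print(u,u0,v0)
cv2.imwrite('pics/w8.png',cv2.resize(im[v0:v0+200,u0:u0+240],None,fx=2.5,fy=2.5))
cc=lambda *a:ray(C,*a)"
```

```text
shift [24.8 -5.6 39.2] turn [-0.008  0.021  0.004] pos [ 531.4 -132.3  139.6] [-179.5    1.2    3.2] t 26.5 gap 80.3 F [ 0.1 -0.4  0.9]
[309 202] 189 102
```

View pics/w8.png

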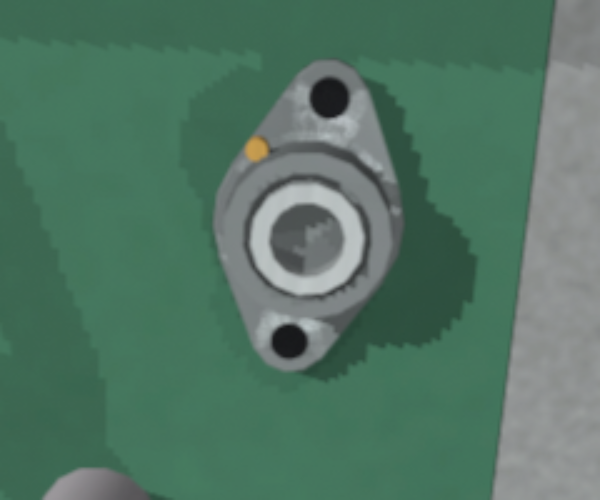

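```bash
python3 -c "
from h import *
C=cam('wrist')
p=ray(C,[[321,140.8],[304.6,238.4]],14);d=p[0]-p[1];b=ray(C,[311.8,197.2],34)
print(p.round(1),np.linalg.norm(d),p.mean(0),b,np.degrees(np.arctan2(d[1],d[0])), ray(C,[189+257/2.5,102+149/2.5],25))
go(*p.mean(0),100,np.degrees(np.arctan2(d[1],d[0])))"
```

```text
[[ 592.5 -130.6]
 [ 523.  -122.8]] 69.88577315620817 [ 557.75149729 -126.71082232] [[ 558.34252182 -126.64225628]] -6.422609658129928 [[ 579.15391892 -112.33212803]]
shift [27.5 -3.8 39.1] turn [-0.006  0.022  0.168] pos [ 531.4 -132.3  139.6] [-179.5    1.2    3.2] t 26.5 gap 80.3 F [ 0.1 -0.4  0.9]
```

>>> servo_tool --pt "80 16 -2 0 -0.006 0.02 0.09" --pt "80 7 0 0 0 0 0.07" --pt "80 0 0 15 0 0 0" --pt "80 0 0 30 0 0 0" --pt "80 0 0 15 0 0 0" --pt "80 0 0 0 0 0 0" --pt "80 0 0 0 0 0 0"

```text
time: 27.2
tool_pos: [549.4, -136.4, 70.2]
tcp_rot: [-180.0, 0.5, -6.3]
ft_force: [0.3, 0.1, 0.1]
finger_gap: 80.0
```

```bash
python3 -c "
from h import *
go(558,-126.7,14,-6.4)"
```

```text
shift [  7.9 -10.6  56.1] turn [-0.     0.008  0.002] pos [ 549.4 -136.4   70.2] [-180.     0.5   -6.3] t 27.2 gap 80.0 F [0.3 0.1 0.1]
```

>>> servo_tool --pt "80 4.5 -6 0 0 0.008 0" --pt "80 3 -3 10 0 0 0" --pt "80 0 0 12 0 0 0" --pt "80 0 0 10 0 0 0" --pt "80 0 0 3 0 0 0" --pt "80 0 0 0 0 0 0" --pt "80 0 0 0 0 0 0"

```text
time: 27.9
tool_pos: [559.5, -128.3, 33.7]
tcp_rot: [180.0, -0.2, -6.2]
ft_force: [0.7, -0.8, -0.5]
finger_gap: 80.3
```

```bash
python3 -c "
from h import *
go(558,-126.7,14,-6.4)"
```

```text
shift [-1.8 -1.4 19.7] turn [ 0.    -0.003  0.003] pos [ 559.5 -128.3   33.7] [180.   -0.2  -6.2] t 27.9 gap 80.3 F [ 0.7 -0.8 -0.5]
```

>>> servo_tool --pt "80 -1 -1 6 0 0 0" --pt "80 0 0 6 0 0 0" --pt "80 0 0 4 0 0 0" --pt "80 0 0 1.5 0 0 0" --pt "80 0 0 0 0 0 0"

```text
time: 28.4
tool_pos: [559.1, -127.4, 15.4]
tcp_rot: [180.0, -0.2, -6.2]
ft_force: [-0.6, 0.4, -0.0]
finger_gap: 79.9
```

```bash
python3 -c "
from h import *
go(558,-126.7,14,-6.4)"
```

```text
shift [-1.1 -0.6  1.4] turn [ 0.    -0.004  0.003] pos [ 559.1 -127.4   15.4] [180.   -0.2  -6.2] t 28.4 gap 79.9 F [-0.6  0.4 -0. ]
```

>>> servo_tool --pt "65 -0.6 0 1 0 0 0" --pt "55 0 0 0 0 0 0" --pt "30 0 0 0 0 0 0" --pt "30 0 0 0 0 0 0" --pt "30 0 0 0 0 0 0" --force 40

```text
time: 28.9
tool_pos: [558.9, -127.5, 15.0]
tcp_rot: [180.0, -0.3, -6.2]
ft_force: [0.6, -0.0, -0.5]
finger_gap: 43.3
```

>>> servo_tool --pt "30 0 0 0 0 0 0" --pt "30 0 0 -20 0 0 0" --pt "30 0 0 -40 0 0 0" --pt "30 0 0 -45 0 0 0" --pt "30 0 0 -15 0 0 -0.09" --pt "30 0 0 0 0 0 -0.14" --pt "30 0 0 0 0 0 0" --pt "30 0 0 0 0 0 0"

```text
time: 29.7
tool_pos: [554.9, -126.3, 135.7]
tcp_rot: [-179.9, 0.1, 7.1]
ft_force: [-0.8, 0.6, -2.1]
finger_gap: 43.1
```

```bash
python3 -c "
from h import *
a=np.radians(9);R=np.array([[np.cos(a),-np.sin(a)],[np.sin(a),np.cos(a)]])
t=R@[0,36.5]+[483.3,328];print(t,R@[38.5,-36.5]+[483.3,328])
go(*t,130,9)"
```

```text
[477.59014203 364.05062443] [527.03585909 297.97210247]
shift [ -15.9 -496.2    6.5] turn [-0.002  0.002 -0.033] pos [ 554.9 -126.3  135.7] [-1.799e+02  1.000e-01  7.100e+00] t 29.7 gap 43.1 F [-0.8  0.6 -2.1]
```

>>> servo_tool --pt "30 -1 -42 -3 0 0 -0.03" --pt "30 -1 -42 -3 0 0 0" --pt "30 -1 -42 -3 0 0 0" --pt "30 -1 -42 -3 0 0 0" --pt "30 -1 -42 -3 0 0 0" --pt "30 -1 -42 -3 0 0 0" --pt "30 -1 -42 -3 0 0 0" --pt "30 -1 -42 -3 0 0 0" --pt "30 -1 -42 -3 0 0 0" --pt "30 -1 -42 -3 0 0 0"

```text
time: 30.7
tool_pos: [481.0, 297.0, 155.5]
tcp_rot: [180.0, 1.1, 6.1]
ft_force: [1.1, -0.2, -2.7]
finger_gap: 43.5
```

>>> servo_tool --pt "30 0 -42 0 0 0 0" --pt "30 0 -14 0 0 0 0" --pt "30 0 0 0 0 0 0" --pt "30 0 0 0 0 0 0"

```text
time: 31.1
tool_pos: [470.6, 358.6, 151.1]
tcp_rot: [179.8, 1.5, 5.8]
ft_force: [0.1, -0.0, -3.5]
finger_gap: 43.2
```

```bash
python3 -c "
from h import *
go(477.6,364,100,9)
C=cam('wrist'); im=snapshot('wrist')
a=np.radians(9); R=np.array([[np.cos(a),-np.sin(a)],[np.sin(a),np.cos(a)]])
for x,y in((79,75.5),(79,-75.5),(-79,-75.5),(-79,75.5),(0,0)):
    q=R@[x,y]+[483.3,328]; u=proj(C,[[*q,12]])[0]; print(u.round()); cv2.drawMarker(im,tuple(int(v) for v in u),(0,0,255),0,12)
cv2.imwrite('pics/w9.png',im)
"
```

```text
shift [ 8.8 -4.8 50.9] turn [ 0.002  0.026 -0.056] pos [470.6 358.6 151.1] [179.8   1.5   5.8] t 31.1 gap 43.2 F [ 0.1 -0.  -3.5]
[245. 103.]
[469.  90.]
[454. 299.]
[268. 309.]
[359. 210.]
```

View pics/w9.png

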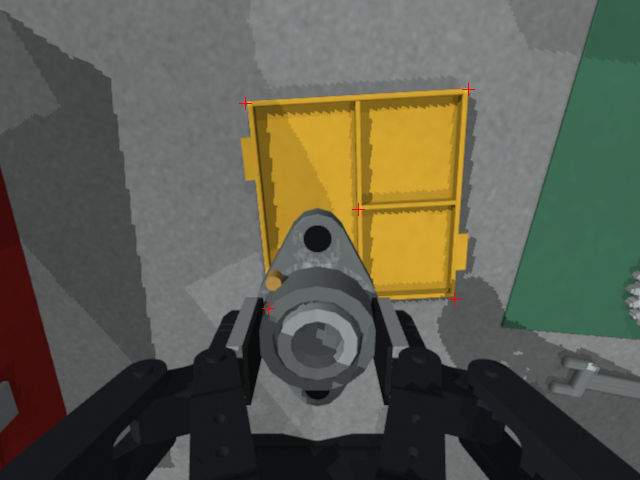

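>>> servo_tool --pt "30 5 -3 0 0.002 0.024 -0.055" --pt "30 2 -1 15 0 0 0" --pt "30 0 0 30 0 0 0" --pt "30 0 0 30 0 0 0" --pt "30 0 0 12 0 0 0" --pt "30 0 0 0 0 0 0" --pt "30 0 0 0 0 0 0"

```text
time: 31.85
tool_pos: [479.1, 354.0, 57.9]
tcp_rot: [179.8, 0.3, 7.9]
ft_force: [-0.6, -0.4, -2.7]
finger_gap: 43.3
```

```bash
python3 -c "
from h import *
go(479.3,363.5,15,9)"
```

```text
shift [ 1.7 -9.5 42.8] turn [ 0.003  0.006 -0.019] pos [479.1 354.   57.9] [179.8   0.3   7.9] t 31.9 gap 43.3 F [-0.6 -0.4 -2.7]
```

>>> servo_tool --pt "30 1 -5 0 0.003 0.006 -0.019" --pt "30 0 -2.5 7 0 0 0" --pt "30 0 0 8 0 0 0" --pt "30 0 0 6 0 0 0" --pt "30 0 0 0 0 0 0" --pt "30 0 0 0 0 0 0"

```text
time: 32.45
tool_pos: [481.8, 364.1, 39.7]
tcp_rot: [-179.8, -0.4, 9.0]
ft_force: [-0.2, 0.3, -2.7]
finger_gap: 43.5
```

```bash
python3 -c "
from h import *
go(479.3,363.5,15,9)"
```

```text
shift [-2.7  0.3 24.7] turn [-0.003 -0.007  0.001] pos [481.8 364.1  39.7] [-179.8   -0.4    9. ] t 32.5 gap 43.5 F [-0.2  0.3 -2.7]
```

>>> servo_tool --pt "30 -1 0 6 -0.003 -0.006 0" --pt "30 0 0 6 0 0 0" --pt "30 0 0 6 0 0 0" --pt "30 0 0 2 0 0 0" --pt "30 0 0 0 0 0 0" --pt "30 0 0 0 0 0 0"

```text
time: 33.05
tool_pos: [480.6, 363.7, 17.6]
tcp_rot: [180.0, 0.0, 9.0]
ft_force: [0.0, -0.3, -3.0]
finger_gap: 43.8
```

```bash
python3 -c "
from h import *
go(479.3,363.5,15,9)"
```

```text
shift [-1.4  0.   2.6] turn [0.001 0.    0.001] pos [480.6 363.7  17.6] [180.   0.   9.] t 33.0 gap 43.8 F [ 0.  -0.3 -3. ]
```

>>> servo_tool --pt "30 0 0 1.5 0 0 0" --pt "30 0 0 0.8 0 0 0" --pt "30 0 0 0 0 0 0"

```text
time: 33.35
tool_pos: [481.0, 363.9, 15.7]
tcp_rot: [180.0, -0.0, 9.0]
ft_force: [0.5, -0.1, -3.3]
finger_gap: 43.2
```

>>> servo_tool --pt "30 0 0 0.8 0 0 0" --pt "30 0 0 0.4 0 0 0" --pt "30 0 0 0 0 0 0"

```text
time: 33.65
tool_pos: [481.3, 364.1, 15.1]
tcp_rot: [-180.0, -0.1, 9.0]
ft_force: [-0.0, 0.3, -2.2]
finger_gap: 43.5
```

>>> servo_tool --pt "30 0 0 0.7 0 0 0" --pt "48 0 0 0 0 0 0" --pt "60 0 0 0 0 0 0" --pt "62 0 0 0 0 0 0" --pt "62 0 0 -25 0 0 0" --pt "62 0 0 -45 0 0 0" --pt "80 0 0 -45 0 0 0" --pt "80 0 0 -10 0 0 0" --pt "80 0 0 0 0 0 0" --pt "80 0 0 0 0 0 0"

```text
time: 34.65
tool_pos: [481.3, 364.1, 143.4]
tcp_rot: [-180.0, -0.1, 9.0]
ft_force: [-0.2, 0.1, 0.0]
finger_gap: 80.2
```

```bash
python3 -c "
from h import *
go(684,66,140,9)
C=cam('wrist');cv2.imwrite('pics/w10.png',snapshot('wrist'))"
```

```text
shift [153.4 326.2   3.6] turn [-0.    -0.002  0.   ] pos [481.3 364.1 143.4] [-1.8e+02 -1.0e-01  9.0e+00] t 34.6 gap 80.2 F [-0.2  0.1  0. ]
```

View pics/w10.png

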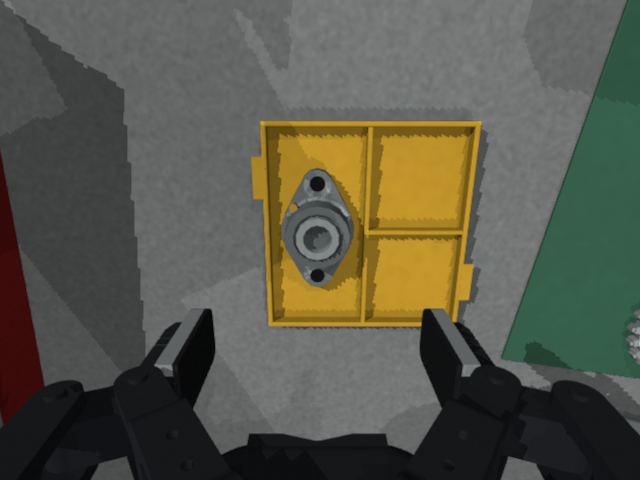

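>>> servo_tool --pt "80 16 36 -2 0 0 0" --pt "80 16 36 -2 0 0 0" --pt "80 16 36 -2 0 0 0" --pt "80 16 36 -2 0 0 0" --pt "80 16 36 -2 0 0 0" --pt "80 16 36 -2 0 0 0" --pt "80 16 36 -2 0 0 0" --pt "80 16 36 -2 0 0 0" --pt "80 4 15 -1 0 0 0" --pt "80 0 0 0 0 0 0"

```text
time: 35.7
tool_pos: [654.1, 73.8, 135.0]
tcp_rot: [179.9, 1.8, 9.3]
ft_force: [0.3, 1.2, -0.4]
finger_gap: 79.9
```

```bash
python3 -c "
from h import *
p=camera_params('wrist');T=p['tool_from_camera'];Rt=Ro.from_euler('xyz',[180,-.1,9],degrees=True).as_matrix()
W=(p,Rt@T[:3,:3],Rt@T[:3,3]+[481.3,364.1,143.4])
q=ray(W,[[262,122],[481,122],[456,324],[269,326]],12);c=q.mean(0);d=(q[0]+q[1]-q[2]-q[3])/2;a=np.arctan2(d[1],d[0]);print(c,np.degrees(a),np.linalg.norm(d))
R=np.array([[np.cos(a),-np.sin(a)],[np.sin(a),np.cos(a)]]);print([R@k+c for k in((38.5,-36.5),(-38.5,-36.5))])
C=cam('wrist');im=snapshot('wrist');u=proj(C,[[684,66,31]])[0].astype(int)
go(684,66,100,9)
u0=max(u[0]-80,0);v0=max(u[1]-80,0);print(u,u0,v0)
cv2.imwrite('pics/w11.png',cv2.resize(im[v0:v0+160,u0:u0+160],None,fx=3,fy=3))"
```

```text
[485.38771324 327.55202596] 8.76435192369044 155.08641985921543
[array([528.99970298, 297.34450454]), array([452.89880316, 285.61194105])]
shift [29.9 13.6 33.8] turn [0.001 0.032 0.005] pos [653.4  74.8 134.7] [180.    1.8   9.3] t 35.8 gap 80.2 F [-1.  -0.1 -0. ]
[335 194] 255 114
```

View pics/w11.png

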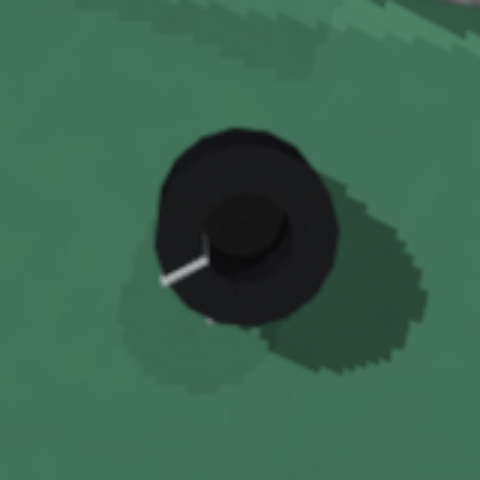

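```bash
python3 -c "
from h import *
C=cam('wrist');p=ray(C,[[338,191.7],[255+160/3,191.7],[255+338/3,191.7]],31);print(p)
go(*p[0],60,-16)"
```

```text
[[685.40377968  66.18481773]
 [682.35538514  84.88062314]
 [688.45235783  47.48788629]]
shift [32.6 13.6 73.7] turn [0.008 0.031 0.441] pos [653.4  74.8 134.7] [180.    1.8   9.3] t 35.8 gap 80.2 F [-1.  -0.1 -0. ]
```

>>> servo_tool --pt "80 15 6 0 0.008 0.03 0" --pt "80 8 3 0 0 0 0" --pt "80 0 0 5 0 0 0.14" --pt "80 0 0 15 0 0 0.14" --pt "80 0 0 20 0 0 0.14" --pt "80 0 0 10 0 0 0.02" --pt "80 0 0 0 0 0 0" --pt "80 0 0 0 0 0 0"

```text
time: 36.55
tool_pos: [679.1, 79.7, 82.4]
tcp_rot: [-179.4, 0.1, -15.9]
ft_force: [0.5, -0.8, -0.4]
finger_gap: 80.2
```

```bash
python3 -c "
from h import *
go(685.4,66.2,14,-16)"
```

```text
shift [10.  12.  68.2] turn [-0.011  0.003  0.002] pos [679.1  79.7  82.4] [-1.794e+02  1.000e-01 -1.590e+01] t 36.5 gap 80.2 F [ 0.5 -0.8 -0.4]
```

>>> servo_tool --pt "80 5 6 0 -0.01 0.003 0" --pt "80 3 4 10 0 0 0" --pt "80 0 0 15 0 0 0" --pt "80 0 0 10 0 0 0" --pt "80 0 0 3 0 0 0" --pt "80 0 0 0 0 0 0" --pt "80 0 0 0 0 0 0"

```text
time: 37.25
tool_pos: [685.7, 66.8, 42.8]
tcp_rot: [-180.0, -0.2, -15.6]
ft_force: [-0.3, 0.0, -0.5]
finger_gap: 79.9
```

```bash
python3 -c "
from h import *
go(685.4,66.2,14,-16)"
```

```text
shift [-0.2  0.6 28.8] turn [-0.    -0.003  0.008] pos [685.7  66.8  42.8] [-180.    -0.2  -15.6] t 37.2 gap 79.9 F [-0.3  0.  -0.5]
```

>>> servo_tool --pt "80 0 0 7 0 0 0" --pt "80 0 0 8 0 0 0" --pt "80 0 0 6 0 0 0" --pt "80 0 0 3 0 0 0" --pt "80 0 0 0 0 0 0" --pt "80 0 0 0 0 0 0"

```text
time: 37.85
tool_pos: [686.1, 67.1, 17.3]
tcp_rot: [-180.0, -0.2, -15.5]
ft_force: [0.1, 0.3, -0.6]
finger_gap: 80.0
```

```bash
python3 -c "
from h import *
go(685.4,66.2,14,-16)"
```

```text
shift [-0.4  1.   3.3] turn [-0.001 -0.004  0.008] pos [686.1  67.1  17.3] [-180.    -0.2  -15.5] t 37.9 gap 80.0 F [ 0.1  0.3 -0.6]
```

>>> servo_tool --pt "65 0 0.5 2.5 0 0 0" --pt "52 0 0 1 0 0 0" --pt "25 0 0 0 0 0 0" --pt "25 0 0 0 0 0 0" --pt "25 0 0 0 0 0 0" --pt "25 0 0 0 0 0 0" --force 40

```text
time: 38.45
tool_pos: [686.7, 66.4, 14.5]
tcp_rot: [-179.9, -0.3, -15.5]
ft_force: [0.6, -0.1, -0.1]
finger_gap: 38.5
```

>>> servo_tool --pt "25 0 0 0 0 0 0" --pt "25 0 0 -20 0 0 0" --pt "25 0 0 -40 0 0 0" --pt "25 0 0 -45 0 0 0" --pt "25 0 0 -15 0 0 0" --pt "25 0 0 0 0 0 0" --pt "25 0 0 0 0 0 0"

```text
time: 39.15
tool_pos: [682.9, 66.5, 133.1]
tcp_rot: [179.9, 0.2, -15.5]
ft_force: [0.1, -0.2, -2.4]
finger_gap: 38.2
```

```bash
python3 -c "
from h import *
go(529,297.3,110,-16)"
```

```text
shift [-210.  -181.2   23.4] turn [0.001 0.003 0.008] pos [682.9  66.5 133.1] [179.9   0.2 -15.5] t 39.1 gap 38.2 F [ 0.1 -0.2 -2.4]
```

Gripped at TCP z = 14.5. Next is the carry to the yellow tray's far small compartment.

>>> servo_tool --pt "25 -26 -22 -1 0 0 0" --pt "25 -26 -22 -1 0 0 0" --pt "25 -26 -22 -1 0 0 0" --pt "25 -26 -22 -1 0 0 0" --pt "25 -26 -22 -1 0 0 0" --pt "25 -26 -22 -1 0 0 0" --pt "25 -26 -22 -1 0 0 0" --pt "25 -24 -20 0 0 0 0" --pt "25 0 0 0 0 0 0" --pt "25 0 0 0 0 0 0"

```text
time: 40.15
tool_pos: [512.2, 292.1, 113.1]
tcp_rot: [178.8, 1.9, -15.7]
ft_force: [0.2, -0.2, -1.6]
finger_gap: 38.9
```

```bash
python3 -c "
from h import *
go(529,297.3,14.5,-16)"
```

```text
shift [ 18.  -11.6  97.9] turn [0.021 0.033 0.005] pos [512.2 292.1 113.1] [178.8   1.9 -15.7] t 40.1 gap 38.9 F [ 0.2 -0.2 -1.6]
```

>>> servo_tool --pt "25 9 -6 0 0.02 0.03 0" --pt "25 6 -3 5 0 0 0" --pt "25 0 0 20 0 0 0" --pt "25 0 0 20 0 0 0" --pt "25 0 0 5 0 0 0" --pt "25 0 0 0 0 0 0" --pt "25 0 0 0 0 0 0"

```text
time: 40.85
tool_pos: [529.2, 290.4, 53.7]
tcp_rot: [179.5, 0.7, -16.0]
ft_force: [-0.6, 0.2, -1.5]
finger_gap: 38.2
```

```bash
python3 -c "
from h import *
go(529,297.3,14.5,-16)"
```

```text
shift [-1.6 -6.9 39.2] turn [0.009 0.012 0.   ] pos [529.2 290.4  53.7] [179.5   0.7 -16. ] t 40.9 gap 38.2 F [-0.6  0.2 -1.5]
```

>>> servo_tool --pt "25 -1 -4 0 0.009 0.012 0" --pt "25 0 -2 6 0 0 0" --pt "25 0 0 8 0 0 0" --pt "25 0 0 6 0 0 0" --pt "25 0 0 0 0 0 0" --pt "25 0 0 0 0 0 0"

```text
time: 41.45
tool_pos: [531.8, 297.9, 34.9]
tcp_rot: [-179.8, -0.3, -16.0]
ft_force: [-0.6, -0.3, -0.1]
finger_gap: 38.5
```

```bash
python3 -c "
from h import *
go(529,297.3,14.5,-16)"
```

```text
shift [-2.6  1.4 20.3] turn [-0.003 -0.005  0.   ] pos [531.8 297.9  34.9] [-179.8   -0.3  -16. ] t 41.5 gap 38.5 F [-0.6 -0.3 -0.1]
```

>>> servo_tool --pt "25 -1.5 0.8 5 -0.003 -0.004 0" --pt "25 0 0 5 0 0 0" --pt "25 0 0 5 0 0 0" --pt "25 0 0 1 0 0 0" --pt "25 0 0 0 0 0 0" --pt "25 0 0 0 0 0 0"

```text
time: 42.05
tool_pos: [529.9, 297.4, 17.3]
tcp_rot: [180.0, 0.0, -16.0]
ft_force: [0.2, -0.7, -1.1]
finger_gap: 38.2
```

>>> servo_tool --pt "25 0 0 1.3 0 0 0" --pt "25 0 0 0.9 0 0 0" --pt "25 0 0 0.4 0 0 0" --pt "25 0 0 0 0 0 0"

```text
time: 42.45
tool_pos: [530.4, 297.6, 15.2]
tcp_rot: [-180.0, -0.0, -16.0]
ft_force: [-1.5, -0.4, -0.7]
finger_gap: 37.9
```

>>> servo_tool --pt "25 0 0 0.8 0 0 0" --pt "25 0 0 0.4 0 0 0" --pt "25 0 0 0 0 0 0"

```text
time: 42.75
tool_pos: [530.6, 297.7, 14.6]
tcp_rot: [-179.9, -0.1, -16.0]
ft_force: [0.4, -0.8, -1.7]
finger_gap: 38.3
```

>>> servo_tool --pt "25 0 0 0.4 0 0 0" --pt "42 0 0 0 0 0 0" --pt "54 0 0 0 0 0 0" --pt "56 0 0 0 0 0 0" --pt "56 0 0 -25 0 0 0" --pt "56 0 0 -45 0 0 0" --pt "56 0 0 -45 0 0 0" --pt "80 0 0 -20 0 0 0" --pt "80 0 0 0 0 0 0" --pt "80 0 0 0 0 0 0"

```text
time: 43.75
tool_pos: [529.7, 297.2, 151.9]
tcp_rot: [180.0, 0.0, -16.0]
ft_force: [-0.2, 0.0, -0.8]
finger_gap: 80.0
```

>>> servo_tool --pt "80 -40 0 -25 0 0 0" --pt "80 -40 0 -25 0 0 0" --pt "80 -20 0 -10 0 0 0" --pt "80 0 0 0 0 0 0" --pt "80 0 0 0 0 0 0"

```text
time: 44.25
tool_pos: [427.3, 322.8, 201.2]
tcp_rot: [179.3, 0.7, -16.1]
ft_force: [-0.2, -0.9, -0.2]
finger_gap: 79.8
```

```bash
python3 -c "
from h import *
print(sense()['time'],sense()['ft_force'])
a=snapshot('wrist');b=snapshot('top')
cv2.imwrite('pics/wf.png',a);cv2.imwrite('pics/tf.png',b)"
```

```text
44.25 [-0.17880576 -0.92705658 -0.18277722]
```

View pics/wf.png

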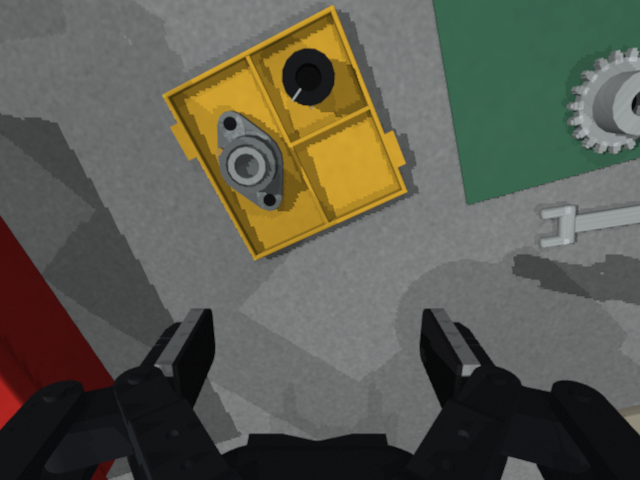

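View pics/tf.png

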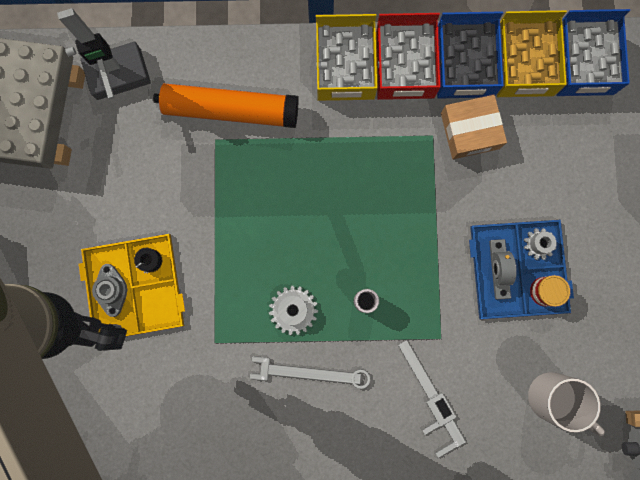

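Both kits are in place. The large sprocket (293,310) and the tube (367,300) have not moved, and the arm is clear of everything.

```bash
python3 -c "
from bench import *
print(hand_in())"
```

```text
the job is handed in; nothing more can be done
None
```

Both kits are made up and the job is handed in, at about 44 s of the 112 s allowed.

- **Blue tray (drive-end kit):** the pillow block is in the long compartment, with the small sprocket and the grease tin each in a small one.
- **Yellow tray (idle-end kit):** the flange bearing is in the long compartment and the collar in the far small one.
- **Order and handling:** I placed the parts in the order listed. Each was lowered to within about 1 mm of the tool height at which it was gripped (mat and tray floor are both 3 mm), then released.

**Last checks:** the final top and wrist pictures show all five parts upright inside their compartments. In the top picture the large sprocket and the spacer tube are at the same pixels as at the start. The arm is clear of everything, and the wrist-force readings stayed within about 4 N throughout.

**Disagreements, all small:**
- The wrist view put each tray's centre about 2 mm from the top-view estimate, so I corrected for that.
- The arm overshot sideways moves by up to about 10 mm, so I corrected it just above each grip and set-down.
- The gripper opening read 0.5–2 mm under the nominal part sizes.

No check failed.

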